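Slip test of a glass blank on the tilt board

ROBOT

A 7-joint arm with a two-finger parallel gripper is mounted at the origin on the work surface. World frame = base frame: x ahead of the robot, y to its left, z up, the work surface at z = 0. Lengths are in m, angles in rad, forces in N, time in s.
With the tool pointing down it reaches from about 0.35 to 0.9 m from the base axis. Payload 8.1 kg.
Tool frame: the origin (TCP) lies midway between the tips of the shut fingers; the grasp point (between the pads) lies grip_point_offset behind it (grip_point_offset is the distance from the TCP to the grasp point, in m); z points along the fingers, y is the line along which they close (so a half turn about z gives the same grasp; the last joint's range is limited). The gripper opens to 92 mm and grips with 3 to 60 N. Pads are 19 mm wide; open, the fingers measure 130 mm over their backs; the gripper's body (75 mm by 190 mm) begins 47 mm behind the grasp point.
Start: joints at [-1.221, 0.434, 0.025, 1.573, -0.012, 1.134, -0.075], TCP at [0.273, 0.562, 0.227] pointing down, gripper open.
Joint ranges: [-2.62, 2.62], [-0.44, 2.09], [-1.27, 1.32], [0.08, 2.57], [-1.32, 4.46], [0.12, 2], [-2.74, 2.74]. Speed limits (rad/s): [2.22, 2.22, 3.01, 3.01, 3.14, 3.14, 3.14].

INTERFACE

Orientations are given as a unit quaternion [x, y, z, w].
In Python, from cell import state, get_image, camera_model, job_done, grip_point_offset gives the robot as it stands.
- The arm moves only by the tool move_arm, never from a script. Its argument "commands" is a list of rows, each a list of 3 entries, a list of its own where there are three numbers: the finger opening in cm, from 0 to 9.18, then the shift along the tool's x, y, z in cm, then the turn about the tool's z in rad. In form: [[hand, [x, y, z], twist], ...]. A call has 1 to 10 rows; each row shifts and turns the commanded pose from where the row before left it, along the tool's axes as they then stand; what a row does not reach is not made up. A row lasts 1/10 s, in which the tool goes at most 50 mm and 8.59 degrees, less where a joint would pass 70% of its speed; a pose out of reach is approached as far as the arm can. A call with a gripper value outside its range is refused whole. The fingers move at their own pace and stop on an object; "force" is the grip in N (left out, the last holds). Time passes only in rows, so rows that do not move let the fingers close. It gives the time, the measured TCP pose, the force and the opening at its end, in the units of the state.
- state(): the state, without advancing time (a new reading comes with each control period).
- get_image(name): name is "scene" or "top" or "wrist"; returns (picture, depth): 400x640x3 uint8, red, green, blue; 400x640 float32, m along the optical axis (not along the pixel's ray), 0 where there is no reading.
- camera_model(name): a dict with "mtx" (3x3 intrinsics, pixels), "position" and "orientation" of the camera in the world; the wrist camera has in their place "T_tool_cam" (4x4, takes a point from camera to tool coordinates, whose origin is the TCP and whose axes are the flange's). Camera axes: x right, y up, looking along -z (the intrinsics and any distortion apply to the point x, -y, -z); pixel columns grow to the right and rows downward; lengths in m; the calibration is good to about 2 mm. The wrist camera is an equidistant fisheye: a pixel r from the principal point sees the ray r / f radians off the axis. A picture is of the moment at which its call begins: read the wrist's pose just before it. camera_model takes no time and is no camera call.
- job_done(): hands the job in, once; it reports no verdict.
The state is a dict: "time": time; "q": joint angles; "dq": joint speeds; "joint_torque": joint torques, N m; "ee_pos": TCP position; "ee_rot": TCP orientation; "contact_force": force on the tool from outside, world axes, zero at the start; "ft_torque": the same for the moment, N m; "grip_width": finger opening in m.
Only numpy, scipy, OpenCV 4.12 (cv2) and the standard library are available. Lean on these libraries where they do the work, as an engineer would, in place of code of your own. Each camera call takes 0.05 s, during which the arm holds its last target. There are 200 camera calls.

TASK

Find the tilt at which the blue glass blank lets go of the tilt board, and note it. Push the yellow sled in under the board slowly until the blue blank slips and slides down to the blue stop, then leave the sled there before the amber blank lets go too; do not lift the board or touch the blanks. Then run the red rider gently up along its rail until it just touches the sled's side arm without shoving the sled, and leave the board propped and everything else on the table in its place.

Things in the scene. Friction and masses are not known exactly. Their poses are not given: they have to be found in the camera images.
- rig: Grey slip-test base, fixed. x: level, from the board's hinge to its free end and on to the sled's handle; z up. Origin under the plate (top 12 mm up; x -220..320, y -145..75 mm). Hinge axis along y at x -200, z 24 mm. Sled channel with hold-down lips: y = 0, x -190..310, walls to y +-40, 28 mm high. Rider rail: y = -115, x -25..315, 22 mm high, white scale beside it
- board (a joint): Tilt (rad) of the aluminium board, 140 x 270 x 6 mm, 0.5 kg. 0 at rest, sloping 10 degrees down to the hinge already; grows to 0.45 as its free end rises (slope = 10 degrees + this). Falls back unless propped. The sled starts lifting it with its origin 245 mm from the hinge axis; 142 mm gives a slope of 17 degrees, 117: 20.5, 99: 24 (then its free end is 140 mm above the table)
- board_stop (a point): Point at the foot of the board, on its surface, midway across, at the uphill face of the blue stop bar (which stands 22 mm above the surface). x points uphill along the board, y across, z out of the surface. A blank lying against the stop has its origin at x = 20 mm
- board_edge (a point): Middle of the board's free end, on its upper surface, 250 mm uphill of board_stop; axes as board_stop's
- sled: Yellow steel sled in the channel (1.5 mm play a side), 0.6 kg, axes as the rig's. Origin under its prop, 12 mm above the table. Foot x -40..205 mm, 53 wide, 10 thick. Prop at x 0: 40 wide, round top of radius 10, 55 high. Handle at x 190: 14 (x) by 30 mm, 95 high. Side arm x 93..107, to y -133, z 20..32. Pushed to -x it lifts the board; takes 5 to 12 N under load and stays where left
- sled_handle (a point): Middle of the top of the sled's push handle (107 mm above the table), axes as the sled's
- sled_arm (a point): Point on the rear (+x) face of the sled's side arm, in line with the rider; 38 mm above the table; the rider is to touch this face. Axes as the sled's
- blue_blank: Blue glass blank, 40 x 40 x 18 mm, 90 g, lying on the board about 145 mm uphill of the stop, in either lane (27 to 37 mm to either side of the middle). Origin in the middle of its underside. Its polished underside lets go at a slope that differs from run to run, between 12 and 20 degrees; it then slides all the way to the stop within some 2 s
- amber_blank: Amber glass blank of the same size in the other lane; its duller underside lets go at a slope some 2 to 4 degrees steeper than the blue one. Origin in the middle of its underside
- rider (a joint): Travel of the red rider along its rail, m; 0 is at rig x = 300 mm and it grows towards the hinge (-x), to 0.30. It slides with about 1 N of friction and stays where it is left
- rider_face (a point): Middle of the front (-x) face of the rider's block, 38 mm above the table. The block is 30 mm long in x, 32 mm wide and 22 to 52 mm above the table. Axes as the rig's
- rider_knob (a point): Middle of the top of the rider's upright knob, 16 x 16 mm, 102 mm above the table, 15 mm behind (+x of) the front face. Axes as the rig's
- scraper: Spatula with a wooden handle lying on the table beside the rig, a bystander
- brush: Brush with a wooden handle lying on the table beside the rig, a bystander
- spare_blank: Green glass blank 40 x 40 x 18 mm lying on the table, a bystander; origin under its middle
Not all that is in view belongs to the job. Of the things like the blue_blank, leave any that is pink; of the rest the smaller one is meant.

How it is judged:
On the way, in this order (a step that is already met when the one before it is completed fails the run):
1. the blue blank has slid down to the stop while the amber one stays in its place and the sled carries the board (x of blue_blank in the frame of board_stop below 0.028 m and x of amber_blank in the frame of board_stop above 0.11 m and contact force between sled and board above 0.5 N), for 0.2 s.
2. the rider touches the sled's side arm (x of rider_face in the frame of sled_arm below 0.0025 m), for 0.2 s.
At the end, for the whole second after the job is handed in: The board rests raised (more than 0.03 rad) on the sled's prop; the blue blank lies against the stop (its origin within 28 mm of it), the amber one is still more than 110 mm up the board; the rider's face is within 2.5 mm of the sled's side arm; sled and blank at rest (all of step 1 and value of joint board above 0.03 rad and x of rider_face in the frame of sled_arm below 0.0025 m and linear speed of sled below 0.01 m/s and linear speed of blue_blank below 0.02 m/s); the robot touches nothing.
It fails at once if the amber blank lets go (x of amber_blank in the frame of board_stop below 0.11 m).
It fails at once if the board is raised fast or jerked (over 0.35 rad/s) (velocity of joint board above 0.35 rad/s).
It fails at once if the robot itself touches the board (over 1.5 N) or a blank on it (over 0.5 N) (contact force between any of the arm, the fingers and board above 1.5 N or contact force between any of the arm, the fingers and blue_blank above 0.5 N or contact force between any of the arm, the fingers and amber_blank above 0.5 N).
It fails at once if the rider is shoved against the sled (over 5 N) (contact force between rider and sled above 5 N).
It fails at once if a bystander is pushed away (over 30 mm) (distance of any of scraper, brush, spare_blank from where it was at the start of the episode above 0.03 m).
It also fails if it takes over 72 s, if anything falls off the work surface, if the arm or the gripper's body presses on something with over 40 N, if the wrist force passes 120 N, or if a joint passes its speed limit or range.

## Working session

There is one attempt and no reset: what is moved stays moved. The work goes in short steps, Python scripts to look and compute and a tool call to move; the robot and the scene stay as the last step left them, time stands still between calls to the robot, and variables do not carry over. Pictures are saved under pics/ and viewed, on a budget of 10 in all, crops included, one or two more only if the job needs it, and the job is handed in when it is done.

Besides the shell and the picture viewer there is one more tool, called after ">>>" by a JSON object that holds its "fn" and its "kwargs", one argument or row to a line. move_arm: Moves the arm, as the interface text tells. Its arguments: {"type":"object","properties":{"commands":{"type":"array"},"force":{"type":"number"}},"required":["commands"]}

```bash
ls; mkdir -p pics
cat > h.py <<'E'
import numpy as np,cv2
from cell import state,get_image,camera_model,grip_point_offset
from scipy.spatial.transform import Rotation as R
def cam(n):
    m=camera_model(n); return m
def save(n,f):
    im,d=get_image(n); cv2.imwrite('pics/'+f+'.png',im[:,:,::-1]); np.savez('pics/'+f,im=im,d=d); return im,d
def pts(n,d):
    m=cam(n);K=np.array(m['mtx']);h,w=d.shape
    u,v=np.meshgrid(np.arange(w),np.arange(h))
    p=np.stack([(u-K[0,2])/K[0,0]*d,-(v-K[1,2])/K[1,1]*d,-d],-1)
    o=np.array(m['orientation']); Rm=R.from_quat(o).as_matrix() if o.size==4 else o.reshape(3,3)
    return p@Rm.T+np.array(m['position'])
E
python3 - <<'E'
from h import *
for n in('scene','top'):
    save(n,n+'0');print(n,cam(n))
a=cv2.imread('pics/scene0.png');b=cv2.imread('pics/top0.png')
s=state();print(s,grip_point_offset)
E
```

```text
pics
scene {'mtx': array([[383.66758219,   0.        , 315.73536869],
       [  0.        , 383.66758219, 198.84609732],
       [  0.        ,   0.        ,   1.        ]]), 'position': array([ 0.93556608, -0.58653873,  0.95119343]), 'orientation': array([0.33771456, 0.09535348, 0.27966617, 0.89366852])}
top {'mtx': array([[392.72822799,   0.        , 319.45215655],
       [  0.        , 392.72822799, 198.02156513],
       [  0.        ,   0.        ,   1.        ]]), 'position': array([0.38077666, 0.02451037, 1.07647844]), 'orientation': array([-0.05722068,  0.05936442,  0.70641766, -0.70297635])}
{'time': 0.1, 'q': array([-1.22060393,  0.43512967,  0.02499537,  1.57398381, -0.01157899,
        1.13403738, -0.07508394]), 'dq': array([ 0.0004589 , -0.0022896 ,  0.00025893, -0.00235342,  0.00117179,
        0.00020269, -0.00164432]), 'joint_torque': array([ 3.86515138e-03, -6.69119310e+01,  9.88321379e-01, -3.15143430e+01,
       -6.05146727e-02,  3.72259459e-02,  6.26434576e-05]), 'ee_pos': array([0.27328832, 0.56157307, 0.22604704]), 'ee_rot': array([ 2.24498261e-01,  9.74474233e-01, -7.02110242e-04, -8.16508331e-05]), 'contact_force': array([-0.41864433, -0.00217208, -0.37475084]), 'ft_torque': array([-0.03410461, -0.00472177, -0.02968815]), 'grip_width': 0.09171680752385335} 0.0188
```

View pics/top0.png

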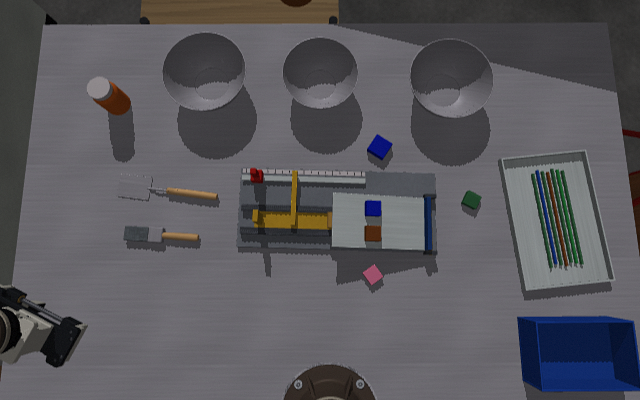

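View pics/scene0.png

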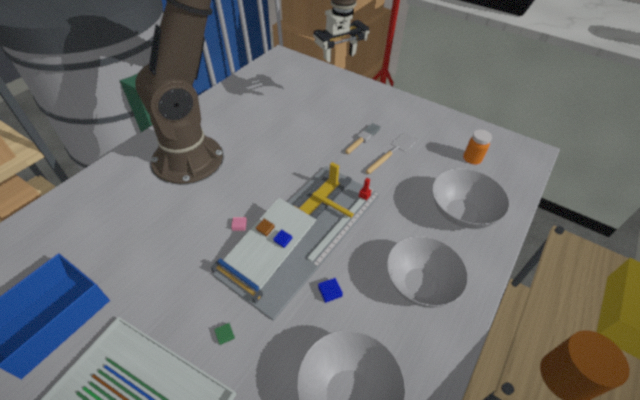

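The top view shows the following:
- Board with hinge at the right, around (430,222).
- Yellow handle near (257,217), side arm at (295,200), red rider near (257,175).

Candidates for the blue blank are the blue one on the board (373,208), the larger blue block on the table (379,147), and a pink one (373,275). I choose (373,208): it is the smaller one and lies on the board. The amber blank is at (373,233) and the green spare at (471,200). Next I'll measure and take one close crop.

```bash
cat >> h.py <<'E'
def meas(n,im,d,verbose=True):
    P=pts(n,d); hsv=cv2.cvtColor(im,cv2.COLOR_RGB2HSV); H,S,V=[hsv[...,i].astype(int) for i in range(3)]
    roi=(P[...,0]>.25)&(P[...,0]<.75)&(P[...,1]>-.35)&(P[...,1]<.35)&(d>0)
    M={'yel':(H>18)&(H<32)&(S>150)&(V>70),'red':((H<6)|(H>174))&(S>180)&(V>60),'blue':(H>110)&(H<128)&(S>180)&(V>60),'amb':(H>7)&(H<17)&(S>150)&(V>60)}
    return P,{k:v&roi for k,v in M.items()}
E
python3 - <<'E'
from h import *
for n in('scene','top'):
    z=np.load(f'pics/{n}0.npz');im,d=z['im'],z['d'];P,M=meas(n,im,d)
    def show(t,m):
        p=P[m]; print(n,t,len(p),p.mean(0).round(4) if len(p) else '',p.min(0).round(3) if len(p) else '',p.max(0).round(3) if len(p) else '')
    show('handle top',M['yel']&(P[...,2]>.1)); show('knob top',M['red']&(P[...,2]>.094)); show('rider body',M['red']&(P[...,2]<.06)); show('yel arm',M['yel']&(P[...,2]<.06)&(P[...,2]>.025))
    b=M['blue']; nl,L,st,c=cv2.connectedComponentsWithStats(b.astype(np.uint8))
    for i in range(1,nl):
        if st[i,4]>30: show(f'blue {c[i].round()}',L==i)
    nl,L,st,c=cv2.connectedComponentsWithStats(M['amb'].astype(np.uint8))
    for i in range(1,nl):
        if st[i,4]>30: show(f'amb {c[i].round()}',L==i)
    # arm direction: fit line
    m=M['yel']&(P[...,2]<.06)&(P[...,2]>.036)
    if n=='top':
        # rig orientation from knob/rail: white scale
        im2=cv2.resize(im[150:270,225:445],None,fx=3.6,fy=3.6,interpolation=cv2.INTER_CUBIC);cv2.imwrite('pics/crop1.png',im2[:,:,::-1])
E
```

```text
scene handle top 27 [0.5017 0.1786 0.1056] [0.49  0.174 0.1  ] [0.512 0.184 0.112]
scene knob top 11 [0.6179 0.1853 0.101 ] [0.615 0.183 0.095] [0.621 0.189 0.106]
scene rider body 70 [0.6187 0.1816 0.0479] [0.603 0.173 0.034] [0.63  0.195 0.06 ]
scene yel arm 335 [0.5299 0.1076 0.0395] [0.476 0.028 0.025] [0.628 0.194 0.059]
scene blue [282. 238.] 159 [ 0.5245 -0.1206  0.076 ] [ 0.505 -0.138  0.062] [ 0.541 -0.102  0.083]
scene blue [330. 290.] 343 [ 0.7047 -0.1522  0.0229] [ 0.672 -0.183  0.008] [ 0.735 -0.12   0.03 ]
scene amb [265. 227.] 134 [ 0.4597 -0.1185  0.076 ] [ 0.441 -0.136  0.066] [ 0.476 -0.101  0.083]
top handle top 65 [0.499  0.1824 0.1053] [0.485 0.176 0.1  ] [0.513 0.19  0.109]
top knob top 32 [0.614  0.1916 0.1003] [0.607 0.185 0.097] [0.623 0.198 0.104]
top rider body 70 [0.6098 0.1863 0.0511] [0.598 0.176 0.048] [0.629 0.204 0.058]
top yel arm 302 [0.5489 0.0916 0.042 ] [ 0.473 -0.001  0.025] [0.627 0.189 0.06 ]
top blue [380. 146.] 325 [ 0.702  -0.1472  0.022 ] [ 0.669 -0.18  -0.   ] [ 0.735 -0.115  0.028]
top blue [373. 208.] 237 [ 0.5209 -0.1157  0.075 ] [ 0.502 -0.136  0.065] [ 0.54  -0.096  0.082]
top amb [373. 233.] 225 [ 0.4566 -0.1149  0.0755] [ 0.439 -0.134  0.07 ] [ 0.475 -0.096  0.083]
```

View pics/crop1.png

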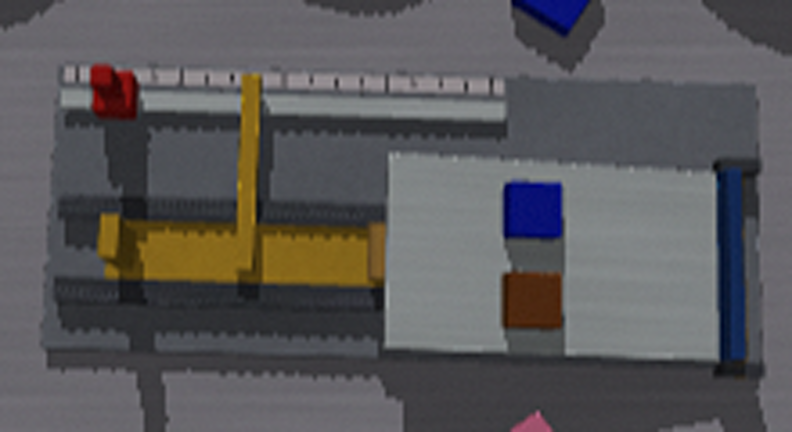

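The crop confirms the setup: the small blue blank is on the board at (533,210), amber is at (533,300), and the blue stop and hinge are at the right. The red rider is at (115,90) on the rail, and the handle at (110,235). I'll get the rig's yaw and plan the approach.

Run:
```python
from h import *
z=np.load('pics/top0.npz');im,d=z['im'],z['d'];P,M=meas('top',im,d)
hsv=cv2.cvtColor(im,cv2.COLOR_RGB2HSV)
x,y,zz=P[...,0],P[...,1],P[...,2]
m=(x>.38)&(x<.6)&(y>-.25)&(y<.06)&(zz>.035)&(zz<.1)&(hsv[...,1]<60)&(hsv[...,2]>120)
r=cv2.minAreaRect(P[m][:,:2].astype(np.float32)*1000);print('board',r,m.sum())
m=(x>.36)&(x<.66)&(y>-.28)&(y<.26)&(zz>.006)&(zz<.2)
r=cv2.minAreaRect(P[m][:,:2].astype(np.float32)*1000);print('rig',r)
# board plane slope
m=(x>.42)&(x<.56)&(y>-.2)&(y<.01)&(hsv[...,1]<60)&(hsv[...,2]>120)&(zz>.03)
A=np.c_[P[m][:,:2],np.ones(m.sum())];c=np.linalg.lstsq(A,P[m][:,2],rcond=None)[0];print('slope',c,np.degrees(np.arctan(np.hypot(*c[:2]))),'yaw',np.degrees(np.arctan2(c[0],c[1])))
```

```text
board ((489.14947509765625, -130.95098876953125), (240.56947326660156, 138.02413940429688), 87.9046859741211) 3644
rig ((500.0619812011719, -18.805755615234375), (526.6490478515625, 273.8730773925781), 88.05866241455078)
slope [0.00575268 0.17553888 0.07468993] 9.961438920861454 yaw 1.8770001540800276
```

>>> {"fn": "move_arm", "kwargs": {
  "commands": [
    [0,[-3.55,-2.07,0.5],0],
    [0,[-3.55,-2.07,0.5],0],
    [0,[-3.55,-2.07,0.5],0],
    [0,[-3.55,-2.07,0.5],0],
    [0,[-3.55,-2.07,0.5],0],
    [0,[-3.55,-2.07,0.5],0],
    [0,[-3.55,-2.07,0.5],0],
    [0,[-3.55,-2.07,0.5],0],
    [0,[-3.55,-2.07,0.5],0],
    [0,[-3.55,-2.07,0.5],0]
  ],
  "force": 20
}}

```text
time: 1.1
ee_pos: [0.5026, 0.219, 0.1763]
ee_rot: [0.224, 0.974, -0.0, -0.0]
contact_force: [0.6, 0.2, 0.4]
grip_width: 0.0162
```

>>> {"fn": "move_arm", "kwargs": {
  "commands": [
    [0,[0,0,0],0.144],
    [0,[0,0,0],0.144],
    [0,[0,0,0],0.144],
    [0,[0,0,0],0.144],
    [0,[0,0,0],0.144],
    [0,[0,0,0],0.144],
    [0,[0,0,0],0.144],
    [0,[0,0,0],0.146],
    [0,[0,0,0],0]
  ]
}}

```text
time: 2.0
ee_pos: [0.5018, 0.2206, 0.1764]
ee_rot: [0.72, 0.693, -0.0, 0.0]
contact_force: [0.3, -0.2, -0.2]
grip_width: 0.0007
```

>>> {"fn": "move_arm", "kwargs": {
  "commands": [
    [0,[0,0,3],0],
    [0,[0,0,3],0],
    [0,[0,0,3.1],0],
    [0,[0,0,0],0],
    [0,[-0.5,0,0],0],
    [0,[-0.5,0,0],0],
    [0,[-0.3,0,0],0],
    [0,[0,0,0],0]
  ]
}}

```text
time: 2.8
ee_pos: [0.5023, 0.207, 0.0869]
ee_rot: [0.72, 0.694, 0.001, 0.0]
contact_force: [-0.5, 0.4, 0.9]
grip_width: 0.0004
```

>>> {"fn": "move_arm", "kwargs": {
  "commands": [
    [0,[-0.2,0,0],0],
    [0,[-0.2,0,0],0],
    [0,[-0.2,0,0],0],
    [0,[-0.2,0,0],0],
    [0,[-0.2,0,0],0],
    [0,[0,0,0],0]
  ]
}}

```text
time: 3.4
ee_pos: [0.5013, 0.1979, 0.0858]
ee_rot: [0.72, 0.694, 0.0, -0.0]
contact_force: [-0.2, 3.5, 0.8]
grip_width: 0.0005
```

```bash
cat >> h.py <<'E'
HX=np.array([.0349,.9994]); 
def rig(p,o): # along/across relative to o
    v=np.asarray(p)[...,:2]-o; return v@HX, v@np.array([-HX[1],HX[0]])
def look(t):
    im,d=save('top',t);P,M=meas('top',im,d);x,y,z=P[...,0],P[...,1],P[...,2]
    hsv=cv2.cvtColor(im,cv2.COLOR_RGB2HSV)
    m=(x>.42)&(x<.56)&(y>-.2)&(y<.0)&(hsv[...,1]<60)&(hsv[...,2]>100)&(z>.03)
    A=np.c_[P[m][:,:2],np.ones(m.sum())];c=np.linalg.lstsq(A,P[m][:,2],rcond=None)[0]
    a=np.median(A@c-P[m][:,2]); sl=np.arctan(np.hypot(*c[:2]))
    print('slope',np.degrees(sl).round(2),end=' ')
    for k in('blue','amb'):
        p=P[M[k]&(x<.58)&(x>.42)&(y>-.23)&(z<.16)&(z>.04)]
        # exclude stop bar: blanks within lanes
        b=p[p[:,1]>-.237]; print(k,len(b),b.mean(0).round(4),'y',b[:,1].min().round(3),b[:,1].max().round(3),end=' ')
    h=P[M['yel']&(z>.098)];print('handle',len(h),h.mean(0).round(3) if len(h) else '')
    s=state();print('t',s['time'],'ee',s['ee_pos'].round(4),'F',s['contact_force'].round(1))
E
python3 -c "from h import *;look('a1')"
```

```text
slope 9.91 blue 239 [ 0.5208 -0.1155  0.075 ] y -0.136 -0.096 amb 225 [ 0.4567 -0.1149  0.0751] y -0.134 -0.096 handle 3 [0.478 0.166 0.165]
t 3.45 ee [0.5013 0.1979 0.0858] F [-0.3  3.   0.5]
```

>>> {"fn": "move_arm", "kwargs": {
  "commands": [
    [0,[-0.3,0,0],0],
    [0,[-0.3,0,0],0],
    [0,[-0.3,0,0],0],
    [0,[-0.3,0,0],0],
    [0,[-0.3,0,0],0],
    [0,[-0.3,0,0],0],
    [0,[-0.2,0,0],0],
    [0,[0,0,0],0]
  ]
}}

```text
time: 4.25
ee_pos: [0.5006, 0.1771, 0.0858]
ee_rot: [0.72, 0.694, -0.0, 0.0]
contact_force: [0.3, 2.9, 1.6]
grip_width: 0.0006
```

```bash
python3 -c "from h import *;look('a2')"
```

```text
slope 9.93 blue 238 [ 0.5208 -0.1155  0.0751] y -0.136 -0.096 amb 226 [ 0.4567 -0.1149  0.0752] y -0.134 -0.095 handle 3 [0.467 0.144 0.165]
t 4.3 ee [0.5006 0.1771 0.0858] F [0.  1.8 0.7]
```

>>> {"fn": "move_arm", "kwargs": {
  "commands": [
    [0,[-0.2,0,0],0],
    [0,[-0.2,0,0],0],
    [0,[-0.2,0,0],0],
    [0,[-0.2,0,0],0],
    [0,[-0.2,0,0],0],
    [0,[-0.2,0,0],0],
    [0,[-0.2,0,0],0],
    [0,[-0.1,0,0],0],
    [0,[0,0,0],0]
  ]
}}

```text
time: 5.2
ee_pos: [0.5, 0.1636, 0.0858]
ee_rot: [0.719, 0.695, 0.0, -0.0]
contact_force: [0.1, 6.7, 0.5]
grip_width: 0.0009
```

```bash
python3 -c "from h import *;look('a3')"
```

```text
slope 10.55 blue 237 [ 0.5208 -0.1155  0.0766] y -0.136 -0.096 amb 223 [ 0.4566 -0.1147  0.077 ] y -0.134 -0.096 handle 1 [0.468 0.128 0.158]
t 5.25 ee [0.5    0.1636 0.0858] F [-0.   5.9  0.5]
```

>>> {"fn": "move_arm", "kwargs": {
  "commands": [
    [0,[-0.2,0,0],0],
    [0,[-0.2,0,0],0],
    [0,[-0.2,0,0],0],
    [0,[-0.2,0,0],0],
    [0,[-0.2,0,0],0],
    [0,[-0.2,0,0],0],
    [0,[-0.2,0,0],0],
    [0,[-0.1,0,0],0],
    [0,[0,0,0],0]
  ]
}}

```text
time: 6.15
ee_pos: [0.4995, 0.1487, 0.0858]
ee_rot: [0.719, 0.695, 0.0, -0.0]
contact_force: [-0.1, 6.8, -0.1]
grip_width: 0.0006
```

```bash
python3 -c "from h import *;look('a4')"
```

```text
slope 11.34 blue 244 [ 0.5205 -0.1167  0.0782] y -0.138 -0.096 amb 209 [ 0.4563 -0.1156  0.0791] y -0.133 -0.098 handle 1 [0.465 0.116 0.162]
t 6.2 ee [0.4995 0.1487 0.0858] F [-0.3  7.5  0.5]
```

>>> {"fn": "move_arm", "kwargs": {
  "commands": [
    [0,[-0.2,0,0],0],
    [0,[-0.2,0,0],0],
    [0,[-0.2,0,0],0],
    [0,[-0.2,0,0],0],
    [0,[-0.2,0,0],0],
    [0,[0,0,0],0],
    [0,[0,0,0],0]
  ]
}}

```text
time: 6.9
ee_pos: [0.4991, 0.1386, 0.0858]
ee_rot: [0.719, 0.695, 0.0, -0.0]
contact_force: [0.6, 7.0, 0.4]
grip_width: 0.0005
```

```bash
python3 -c "from h import *;look('a5')"
```

```text
slope 11.78 blue 236 [ 0.5208 -0.1175  0.0802] y -0.138 -0.098 amb 225 [ 0.4562 -0.1167  0.0806] y -0.136 -0.098 handle 1 [0.465 0.106 0.165]
t 6.95 ee [0.4991 0.1386 0.0858] F [-0.1  6.7  1.7]
```

>>> {"fn": "move_arm", "kwargs": {
  "commands": [
    [0,[-0.1,0,0],0],
    [0,[-0.1,0,0],0],
    [0,[-0.1,0,0],0],
    [0,[-0.1,0,0],0],
    [0,[-0.1,0,0],0],
    [0,[-0.1,0,0],0],
    [0,[0,0,0],0],
    [0,[0,0,0],0]
  ]
}}

```text
time: 7.75
ee_pos: [0.4989, 0.1329, 0.0858]
ee_rot: [0.719, 0.695, 0.0, -0.0]
contact_force: [0.7, 7.7, 0.3]
grip_width: 0.0005
```

```bash
python3 -c "from h import *;look('a6')"
```

```text
slope 12.14 blue 237 [ 0.5206 -0.1173  0.0811] y -0.138 -0.098 amb 224 [ 0.4562 -0.1167  0.0814] y -0.135 -0.098 handle 2 [0.465 0.101 0.166]
t 7.8 ee [0.4989 0.1329 0.0858] F [0.4 6.8 0.3]
```

>>> {"fn": "move_arm", "kwargs": {
  "commands": [
    [0,[-0.1,0,0],0],
    [0,[-0.1,0,0],0],
    [0,[-0.1,0,0],0],
    [0,[-0.1,0,0],0],
    [0,[-0.1,0,0],0],
    [0,[-0.1,0,0],0],
    [0,[0,0,0],0],
    [0,[0,0,0],0],
    [0,[0,0,0],0]
  ]
}}

```text
time: 8.7
ee_pos: [0.4987, 0.1269, 0.0858]
ee_rot: [0.719, 0.695, 0.0, -0.0]
contact_force: [-0.1, 8.2, 0.8]
grip_width: 0.0005
```

```bash
python3 -c "from h import *;look('a7')"
```

```text
slope 12.47 blue 238 [ 0.5207 -0.1172  0.0821] y -0.137 -0.098 amb 218 [ 0.4559 -0.1171  0.0823] y -0.135 -0.098 handle 0 
t 8.75 ee [0.4987 0.127  0.0858] F [0.8 7.9 0.1]
```

>>> {"fn": "move_arm", "kwargs": {
  "commands": [
    [0,[-0.1,0,0],0],
    [0,[-0.1,0,0],0],
    [0,[-0.1,0,0],0],
    [0,[-0.1,0,0],0],
    [0,[-0.1,0,0],0],
    [0,[-0.1,0,0],0],
    [0,[-0.1,0,0],0],
    [0,[0,0,0],0],
    [0,[0,0,0],0],
    [0,[0,0,0],0]
  ]
}}

```text
time: 9.75
ee_pos: [0.4984, 0.12, 0.0858]
ee_rot: [0.719, 0.695, 0.0, -0.0]
contact_force: [0.1, 8.1, 0.9]
grip_width: 0.0005
```

```bash
python3 -c "from h import *;look('a8')"
```

```text
slope 12.94 blue 247 [ 0.5206 -0.1177  0.0831] y -0.14 -0.098 amb 211 [ 0.4558 -0.1178  0.0836] y -0.137 -0.1 handle 3 [0.493 0.084 0.157]
t 9.8 ee [0.4984 0.12   0.0858] F [-0.   8.7 -0.8]
```

>>> {"fn": "move_arm", "kwargs": {
  "commands": [
    [0,[-0.1,0,0],0],
    [0,[-0.1,0,0],0],
    [0,[-0.1,0,0],0],
    [0,[-0.1,0,0],0],
    [0,[-0.1,0,0],0],
    [0,[-0.1,0,0],0],
    [0,[-0.1,0,0],0],
    [0,[0,0,0],0],
    [0,[0,0,0],0],
    [0,[0,0,0],0]
  ]
}}

```text
time: 10.8
ee_pos: [0.4981, 0.1131, 0.0858]
ee_rot: [0.719, 0.695, 0.001, -0.0]
contact_force: [0.2, 8.2, 0.4]
grip_width: 0.0006
```

```bash
python3 -c "from h import *;look('a9')"
```

```text
slope 13.38 blue 245 [ 0.5207 -0.1187  0.0845] y -0.14 -0.098 amb 225 [ 0.4561 -0.1184  0.0846] y -0.138 -0.097 handle 3 [0.48  0.071 0.255]
t 10.85 ee [0.4981 0.1131 0.0858] F [0.1 9.5 0.4]
```

>>> {"fn": "move_arm", "kwargs": {
  "commands": [
    [0,[-0.1,0,0],0],
    [0,[-0.1,0,0],0],
    [0,[-0.1,0,0],0],
    [0,[-0.1,0,0],0],
    [0,[-0.1,0,0],0],
    [0,[-0.1,0,0],0],
    [0,[0,0,0],0],
    [0,[0,0,0],0],
    [0,[0,0,0],0]
  ]
}}

```text
time: 11.75
ee_pos: [0.4979, 0.1071, 0.0858]
ee_rot: [0.719, 0.695, 0.001, -0.0]
contact_force: [0.7, 9.2, 1.0]
grip_width: 0.0004
```

```bash
python3 -c "from h import *;look('b0')"
```

```text
slope 13.83 blue 238 [ 0.5207 -0.1192  0.0858] y -0.139 -0.1 amb 222 [ 0.4562 -0.1185  0.0863] y -0.138 -0.1 handle 6 [0.444 0.055 0.456]
t 11.8 ee [0.4979 0.1072 0.0858] F [0.9 8.3 1.2]
```

>>> {"fn": "move_arm", "kwargs": {
  "commands": [
    [0,[-0.1,0,0],0],
    [0,[-0.1,0,0],0],
    [0,[-0.1,0,0],0],
    [0,[-0.1,0,0],0],
    [0,[-0.1,0,0],0],
    [0,[-0.1,0,0],0],
    [0,[0,0,0],0],
    [0,[0,0,0],0],
    [0,[0,0,0],0]
  ]
}}

```text
time: 12.7
ee_pos: [0.4977, 0.1012, 0.0858]
ee_rot: [0.719, 0.695, 0.001, -0.001]
contact_force: [-0.5, 7.6, 1.1]
grip_width: 0.0004
```

```bash
python3 -c "from h import *;look('b1')"
```

```text
slope 14.37 blue 236 [ 0.5209 -0.1191  0.0871] y -0.139 -0.1 amb 213 [ 0.456  -0.1193  0.0873] y -0.137 -0.1 handle 0 
t 12.75 ee [0.4977 0.1012 0.0858] F [0.5 8.8 0.1]
```

>>> {"fn": "move_arm", "kwargs": {
  "commands": [
    [0,[-0.1,0,0],0],
    [0,[-0.1,0,0],0],
    [0,[-0.1,0,0],0],
    [0,[-0.1,0,0],0],
    [0,[-0.1,0,0],0],
    [0,[0,0,0],0],
    [0,[0,0,0],0],
    [0,[0,0,0],0]
  ]
}}

```text
time: 13.55
ee_pos: [0.4975, 0.0963, 0.0858]
ee_rot: [0.719, 0.695, 0.001, -0.001]
contact_force: [0.7, 9.5, 0.7]
grip_width: 0.0002
```

```bash
python3 -c "from h import *;look('b2')"
```

```text
slope 14.77 blue 246 [ 0.5205 -0.1196  0.0881] y -0.142 -0.1 amb 216 [ 0.4561 -0.1189  0.0888] y -0.137 -0.099 handle 6 [0.453 0.046 0.442]
t 13.6 ee [0.4975 0.0963 0.0858] F [0.1 9.  1.2]
```

>>> {"fn": "move_arm", "kwargs": {
  "commands": [
    [0,[-0.1,0,0],0],
    [0,[-0.1,0,0],0],
    [0,[-0.1,0,0],0],
    [0,[-0.1,0,0],0],
    [0,[-0.1,0,0],0],
    [0,[0,0,0],0],
    [0,[0,0,0],0],
    [0,[0,0,0],0]
  ]
}}

```text
time: 14.4
ee_pos: [0.4973, 0.0913, 0.0858]
ee_rot: [0.719, 0.695, 0.001, -0.001]
contact_force: [0.4, 9.9, 0.8]
grip_width: 0.0002
```

```bash
python3 -c "from h import *;look('b3')"
```

```text
slope 15.22 blue 250 [ 0.5208 -0.1201  0.0893] y -0.141 -0.1 amb 230 [ 0.4563 -0.12    0.0897] y -0.139 -0.1 handle 3 [0.443 0.041 0.459]
t 14.45 ee [0.4973 0.0913 0.0858] F [-0.4  9.7  0.5]
```

>>> {"fn": "move_arm", "kwargs": {
  "commands": [
    [0,[-0.1,0,0],0],
    [0,[-0.1,0,0],0],
    [0,[-0.1,0,0],0],
    [0,[-0.1,0,0],0],
    [0,[-0.1,0,0],0],
    [0,[0,0,0],0],
    [0,[0,0,0],0],
    [0,[0,0,0],0]
  ]
}}

```text
time: 15.25
ee_pos: [0.4971, 0.0864, 0.0858]
ee_rot: [0.719, 0.695, 0.001, -0.001]
contact_force: [0.1, 9.5, 1.2]
grip_width: 0.0005
```

```bash
python3 -c "from h import *;look('b4')"
```

```text
slope 15.61 blue 244 [ 0.5206 -0.1217  0.0901] y -0.144 -0.102 amb 227 [ 0.4565 -0.1199  0.0911] y -0.139 -0.099 handle 0 
t 15.3 ee [0.4972 0.0864 0.0858] F [1.2 9.3 1. ]
```

>>> {"fn": "move_arm", "kwargs": {
  "commands": [
    [0,[0,0,0],0],
    [0,[0,0,0],0],
    [0,[0,0,0],0],
    [0,[0,0,0],0],
    [0,[0,0,0],0],
    [0,[0,0,0],0]
  ]
}}

```text
time: 15.9
ee_pos: [0.4971, 0.0864, 0.0858]
ee_rot: [0.719, 0.695, 0.001, -0.001]
contact_force: [-0.2, 9.3, 1.9]
grip_width: 0.0006
```

```bash
python3 -c "from h import *;look('b5')"
```

```text
slope 15.66 blue 243 [ 0.52   -0.1339  0.0871] y -0.155 -0.113 amb 230 [ 0.4565 -0.1199  0.0913] y -0.139 -0.099 handle 0 
t 15.95 ee [0.4971 0.0864 0.0858] F [0.3 9.4 0.9]
```

The blue blank lets go at a slope of about 15.6° (tilt about 0.098 rad). I'll stop pushing and ease off the handle.

>>> {"fn": "move_arm", "kwargs": {
  "commands": [
    [0,[0.1,0,0],0],
    [0,[0.2,0,0],0],
    [0,[0.3,0,0],0],
    [0,[0.4,0,0],0],
    [0,[0.5,0,0],0],
    [0,[0,0,0],0],
    [0,[0,0,0],0],
    [0,[0,0,0],0],
    [0,[0,0,0],0],
    [0,[0,0,0],0]
  ]
}}

```text
time: 16.95
ee_pos: [0.4978, 0.0995, 0.0858]
ee_rot: [0.72, 0.694, 0.0, 0.0]
contact_force: [-0.2, -0.1, 0.1]
grip_width: 0.0005
```

```bash
python3 -c "
from h import *
look('b6')"
```

```text
slope 15.73 blue 237 [ 0.5188 -0.1771  0.075 ] y -0.199 -0.157 amb 226 [ 0.4564 -0.1202  0.0909] y -0.14 -0.099 handle 0 
t 17.0 ee [0.4977 0.0995 0.0857] F [ 0.3 -0.1  0. ]
```

View pics/b6.png

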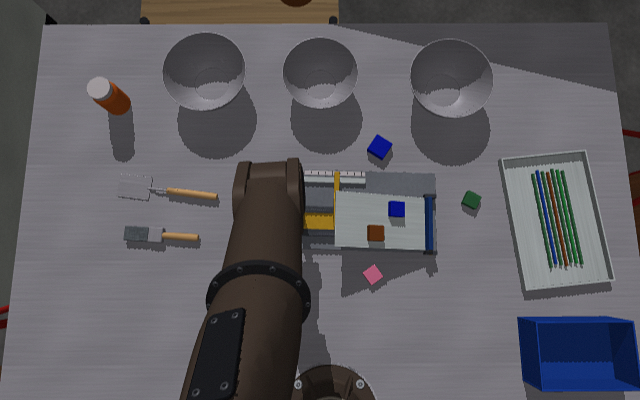

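The blue blank is at (397,209), still sliding towards the stop. Amber is unmoved at (376,233) and the board is propped. Next I go over to the rider.

>>> {"fn": "move_arm", "kwargs": {
  "commands": [
    [0,[0.5,0,-2],0],
    [0,[0.5,0,-3],0],
    [0,[2.5,0.5,0],0],
    [0,[2.5,2,0],0],
    [0,[2.5,2.5,0],0],
    [0,[2.5,2.5,0],0],
    [0,[2,2.5,0],0],
    [0,[0.9,1.4,0],0],
    [0,[0,0,0],0]
  ]
}}

```text
time: 17.9
ee_pos: [0.618, 0.2359, 0.1351]
ee_rot: [0.719, 0.695, 0.0, 0.0]
contact_force: [-0.5, 1.0, -0.7]
grip_width: 0.0005
```

Run:
```python
from h import *
look('b7')
z=np.load('pics/b7.npz');P,M=meas('top',z['im'],z['d'])
p=P[M['red']&(P[...,2]<.11)];print(p.mean(0),p.max(0),len(p))
p=P[M['yel']&(P[...,2]>.095)&(P[...,2]<.112)];print('handle',p.mean(0),len(p))
p=P[M['yel']&(P[...,2]>.036)&(P[...,2]<.05)&(P[...,0]>.57)];print('arm',p.mean(0),p.min(0),p.max(0),len(p))
p=P[M['blue']&(P[...,0]<.58)];print('blue y',p[:,1].min(),len(p))
```

```text
slope 15.63 blue 63 [ 0.5175 -0.2248  0.0577] y -0.23 -0.221 amb 240 [ 0.4563 -0.1189  0.0908] y -0.139 -0.099 handle 70 [0.494 0.068 0.106]
t 17.95 ee [0.6169 0.2346 0.1351] F [-1.3  0.   0.8]
[0.60987361 0.18706759 0.06593698] [0.6290464  0.20387051 0.10520065] 154
handle [0.49383516 0.06844117 0.10566186] 71
arm [ 0.60004542 -0.02433114  0.04299312] [ 0.57163805 -0.03227238  0.037907  ] [ 0.62458651 -0.0180687   0.04714419] 96
blue y -0.27435766790024263 312
```

>>> {"fn": "move_arm", "kwargs": {
  "commands": [
    [0,[0,0,2],0],
    [0,[0,0,2],0],
    [0,[0,0,0.9],0],
    [0,[-0.6,-0.05,0],0],
    [0,[-0.6,0,0],0],
    [0,[-0.3,0,0],0],
    [0,[-0.3,0,0],0],
    [0,[-0.3,0,0],0],
    [0,[-0.3,0,0],0],
    [0,[-0.3,0,0],0]
  ]
}}

```text
time: 18.95
ee_pos: [0.6153, 0.2076, 0.0869]
ee_rot: [0.72, 0.694, 0.0, -0.0]
contact_force: [0.4, 0.6, 0.3]
grip_width: 0.0004
```

>>> {"fn": "move_arm", "kwargs": {
  "commands": [
    [0,[-0.3,0,0],0],
    [0,[-0.4,0,0],0],
    [0,[-0.5,0,0],0],
    [0,[-0.5,0,0],0],
    [0,[-0.5,0,0],0],
    [0,[-0.5,0,0],0],
    [0,[-0.5,0,0],0],
    [0,[-0.5,0,0],0],
    [0,[-0.4,0,0],0],
    [0,[-0.3,0,0],0]
  ]
}}

```text
time: 19.95
ee_pos: [0.6136, 0.163, 0.0867]
ee_rot: [0.72, 0.694, 0.0, 0.0]
contact_force: [0.0, 1.5, 0.3]
grip_width: 0.0008
```

Run:
```python
from h import *
look('b8');save('scene','s8')
```

```text
slope 15.68 blue 64 [ 0.5175 -0.2249  0.0578] y -0.23 -0.222 amb 241 [ 0.4564 -0.1189  0.0912] y -0.139 -0.099 handle 71 [0.494 0.068 0.105]
t 20.0 ee [0.6136 0.1624 0.0868] F [-0.2  0.7  0.6]
```

View pics/s8.png

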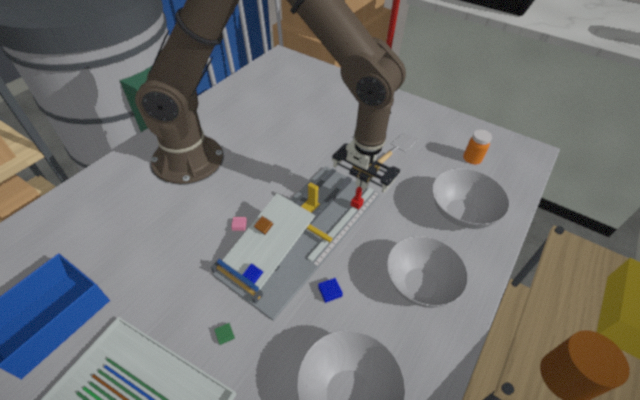

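The scene view shows the blue blank at the stop (252,273), amber up at (264,226), and the fingers behind the red knob (357,200). I'll continue at moderate speed.

>>> {"fn": "move_arm", "kwargs": {
  "commands": [
    [0,[-0.5,0,0],0],
    [0,[-0.5,0,0],0],
    [0,[-0.5,0,0],0],
    [0,[-0.5,0,0],0],
    [0,[-0.5,0,0],0],
    [0,[-0.5,0,0],0],
    [0,[-0.5,0,0],0],
    [0,[-0.5,0,0],0],
    [0,[-0.5,0,0],0],
    [0,[-0.5,0,0],0]
  ]
}}

```text
time: 21.05
ee_pos: [0.6118, 0.1131, 0.0867]
ee_rot: [0.72, 0.694, -0.0, -0.0]
contact_force: [0.4, 1.0, -0.4]
grip_width: 0.0003
```

>>> {"fn": "move_arm", "kwargs": {
  "commands": [
    [0,[-0.5,0,0],0],
    [0,[-0.5,0,0],0],
    [0,[-0.5,0,0],0],
    [0,[-0.5,0,0],0],
    [0,[-0.5,0,0],0],
    [0,[-0.5,0,0],0],
    [0,[-0.5,0,0],0],
    [0,[-0.5,0,0],0],
    [0,[-0.5,0,0],0],
    [0,[-0.5,0,0],0]
  ]
}}

```text
time: 22.05
ee_pos: [0.61, 0.0631, 0.0867]
ee_rot: [0.72, 0.694, 0.0, 0.0]
contact_force: [0.8, 0.9, -0.7]
grip_width: 0.0005
```

>>> {"fn": "move_arm", "kwargs": {
  "commands": [
    [0,[-0.4,0,0],0],
    [0,[-0.4,0,0],0],
    [0,[-0.4,0,0],0],
    [0,[-0.4,0,0],0],
    [0,[-0.4,0,0],0],
    [0,[-0.3,0,0],0],
    [0,[-0.2,0,0],0],
    [0,[-0.1,0,0],0],
    [0,[0,0,0],0]
  ]
}}

```text
time: 22.95
ee_pos: [0.6091, 0.0373, 0.0868]
ee_rot: [0.72, 0.694, -0.0, 0.0]
contact_force: [-1.1, 0.9, -0.7]
grip_width: 0.0006
```

```bash
cat >> h.py <<'E'
def gap(t):
    look(t); im,d=save('scene',t+'s')
    P,M=meas('scene',im,d)
    r=P[M['red']&(P[...,2]<.11)&(P[...,2]>.022)]; a=P[M['yel']&(P[...,2]>.03)&(P[...,2]<.05)&(P[...,0]>.575)]
    o=np.array([.6,0]); print('red',len(r),np.percentile(rig(r,o)[0],[2,50,98]).round(4),'arm',len(a),np.percentile(rig(a,o)[0],[2,50,98]).round(4))
    c=cv2.resize(im[170:270,270:410],None,fx=5,fy=5,interpolation=cv2.INTER_CUBIC);cv2.imwrite(f'pics/{t}c.png',c[:,:,::-1])
E
python3 -c "from h import *;gap('b9')"
```

```text
slope 16.04 blue 63 [ 0.5174 -0.2248  0.0579] y -0.23 -0.221 amb 236 [ 0.4566 -0.1192  0.091 ] y -0.139 -0.099 handle 4 [0.492 0.001 0.564]
t 23.0 ee [0.6092 0.0374 0.0868] F [ 0.1  0.1 -0.6]
red 128 [0.0031 0.0117 0.0234] arm 69 [-0.0329 -0.028  -0.0192]
```

View pics/b9c.png

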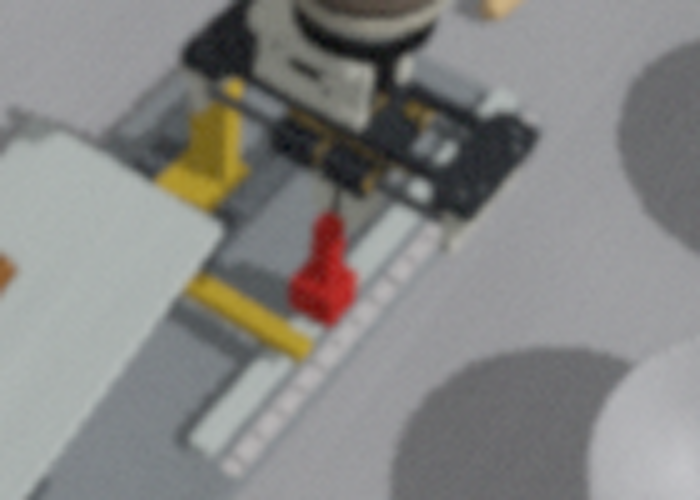

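The crop shows the red block front at about (300,295) still clear of the yellow arm (250,315). The depth gap is about 22 mm, which matches the predicted contact at ee y = 0.0154. I'll close in gently.

>>> {"fn": "move_arm", "kwargs": {
  "commands": [
    [0,[-0.2,0,0],0],
    [0,[-0.3,0,0],0],
    [0,[-0.3,0,0],0],
    [0,[-0.3,0,0],0],
    [0,[-0.3,0,0],0],
    [0,[-0.2,0,0],0],
    [0,[-0.1,0,0],0],
    [0,[0,0,0],0]
  ]
}}

```text
time: 23.85
ee_pos: [0.6084, 0.0202, 0.0867]
ee_rot: [0.72, 0.694, -0.0, 0.0]
contact_force: [-0.6, 0.1, 0.0]
grip_width: 0.0007
```

>>> {"fn": "move_arm", "kwargs": {
  "commands": [
    [0,[-0.05,0,0],0],
    [0,[-0.05,0,0],0],
    [0,[-0.05,0,0],0],
    [0,[-0.05,0,0],0],
    [0,[0,0,0],0]
  ]
}}

```text
time: 24.35
ee_pos: [0.6083, 0.0186, 0.0867]
ee_rot: [0.72, 0.694, -0.0, -0.0]
contact_force: [-1.8, 0.5, -0.2]
grip_width: 0.0005
```

```bash
python3 -c "
from h import *
gap('c0')
for i in range(6): get_image('top');print(state()['contact_force'].round(1))"
```

```text
slope 16.28 blue 63 [ 0.5176 -0.2248  0.058 ] y -0.23 -0.221 amb 239 [ 0.4565 -0.1191  0.0911] y -0.139 -0.099 handle 0 
t 24.4 ee [0.6083 0.0186 0.0867] F [-0.2  0.5 -0.2]
red 113 [-0.0146 -0.0066  0.0057] arm 83 [-0.0322 -0.0259 -0.0186]
[-0.4  0.6  0.3]
[-0.   1.6  0.7]
[-1.1  0.3  0.1]
[-0.5  1.9 -0.1]
[-0.6 -0.1 -0.2]
[ 0.1 -0.1  0.4]
```

>>> {"fn": "move_arm", "kwargs": {
  "commands": [
    [0,[-0.03,0,0],0],
    [0,[-0.03,0,0],0],
    [0,[-0.03,0,0],0],
    [0,[-0.03,0,0],0],
    [0,[-0.03,0,0],0],
    [0,[-0.03,0,0],0],
    [0,[-0.02,0,0],0],
    [0,[0,0,0],0]
  ]
}}

```text
time: 25.55
ee_pos: [0.6083, 0.0165, 0.0867]
ee_rot: [0.72, 0.694, 0.0, 0.0]
contact_force: [0.1, 0.5, -0.3]
grip_width: 0.0005
```

```bash
cat >> h.py <<'E'
def f():
    v=[]
    for i in range(8): get_image('wrist');v.append(state()['contact_force'])
    s=state();print(s['time'],s['ee_pos'].round(4),np.mean(v,0).round(2))
E
python3 -c "
from h import *
f()"
```

```text
25.95 [0.6083 0.0165 0.0867] [ 0.02  0.5  -0.41]
```

>>> {"fn": "move_arm", "kwargs": {
  "commands": [
    [0,[-0.02,0,0],0],
    [0,[-0.02,0,0],0],
    [0,[-0.02,0,0],0],
    [0,[-0.02,0,0],0],
    [0,[0,0,0],0]
  ]
}}

```text
time: 26.45
ee_pos: [0.6083, 0.0158, 0.0867]
ee_rot: [0.72, 0.694, 0.0, 0.0]
contact_force: [-0.6, 0.9, -0.1]
grip_width: 0.0003
```

```bash
python3 -c "
from h import *
gap('c1');f()"
```

```text
slope 15.59 blue 63 [ 0.5175 -0.2248  0.058 ] y -0.23 -0.221 amb 237 [ 0.4565 -0.1192  0.0908] y -0.139 -0.099 handle 0 
t 26.5 ee [0.6083 0.0158 0.0868] F [-0.7  0.5  0.3]
red 105 [-0.0175 -0.0095  0.0031] arm 82 [-0.033  -0.0266 -0.0179]
26.95 [0.6083 0.0158 0.0867] [0.08 1.08 0.18]
```

>>> {"fn": "move_arm", "kwargs": {
  "commands": [
    [0,[-0.02,0,0],0],
    [0,[-0.02,0,0],0],
    [0,[0,0,0],0]
  ]
}}

```text
time: 27.25
ee_pos: [0.6083, 0.0157, 0.0868]
ee_rot: [0.72, 0.694, 0.0, -0.0]
contact_force: [-0.5, 1.7, 1.3]
grip_width: 0.0002
```

```bash
python3 -c "
from h import *
f()"
```

```text
27.65 [0.6083 0.0157 0.0868] [0.09 3.05 0.51]
```

>>> {"fn": "move_arm", "kwargs": {
  "commands": [
    [0,[-0.02,0,0],0],
    [0,[-0.02,0,0],0],
    [0,[0,0,0],0]
  ]
}}

```text
time: 27.95
ee_pos: [0.6083, 0.0156, 0.0868]
ee_rot: [0.72, 0.694, 0.0, -0.0]
contact_force: [0.0, 5.9, 0.2]
grip_width: 0.0005
```

```bash
python3 -c "
from h import *
f()"
```

```text
28.35 [0.6083 0.0156 0.0868] [-0.1   5.16  0.97]
```

The ee stalled at y = 0.0157 while the force rose to about 5 N, of which about 1 N is the rider's own friction, so it is touching. I'll back off now.

>>> {"fn": "move_arm", "kwargs": {
  "commands": [
    [0,[0.1,0,0],0],
    [0,[0.3,0,0],0],
    [0,[0.8,0,0],0],
    [0,[1.5,0,0],0],
    [0,[2,0,0],0],
    [0,[0,0,-2],0],
    [0,[0,0,-4],0],
    [0,[4,0,-4],0],
    [0,[4,0,-2],0],
    [0,[4,0,0],0]
  ]
}}

```text
time: 29.35
ee_pos: [0.6157, 0.18, 0.206]
ee_rot: [0.72, 0.694, 0.003, 0.001]
contact_force: [0.8, -0.3, 0.1]
grip_width: 0.0006
```

>>> {"fn": "move_arm", "kwargs": {
  "commands": [
    [0,[4,0,0],0],
    [0,[4,0,0],0],
    [0,[0,0,0],0]
  ]
}}

```text
time: 29.65
ee_pos: [0.6147, 0.267, 0.2012]
ee_rot: [0.716, 0.698, 0.001, -0.002]
contact_force: [0.1, -0.1, -0.2]
grip_width: 0.0008
```

```bash
python3 -c "
from h import *
gap('d0')"
```

```text
slope 15.68 blue 66 [ 0.517  -0.225   0.0581] y -0.23 -0.221 amb 241 [ 0.4565 -0.1188  0.0908] y -0.139 -0.099 handle 69 [0.494 0.068 0.105]
t 29.7 ee [0.6154 0.2628 0.2013] F [ 0.2 -1.3 -1.1]
red 108 [-0.0169 -0.0092  0.002 ] arm 85 [-0.0321 -0.0263 -0.0186]
```

View pics/d0c.png

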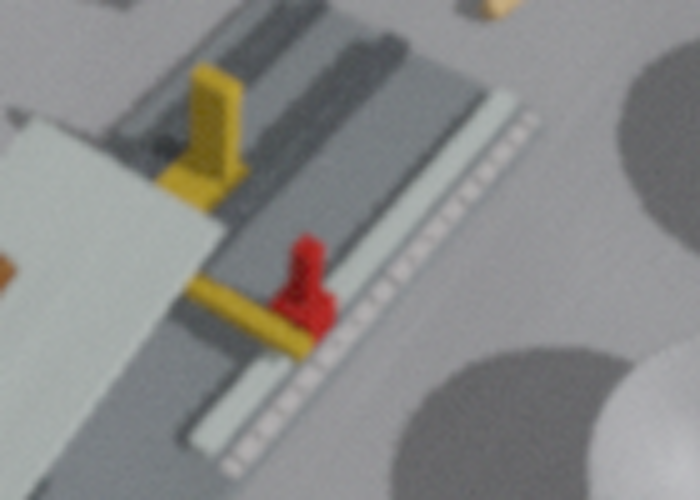

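View pics/d0.png

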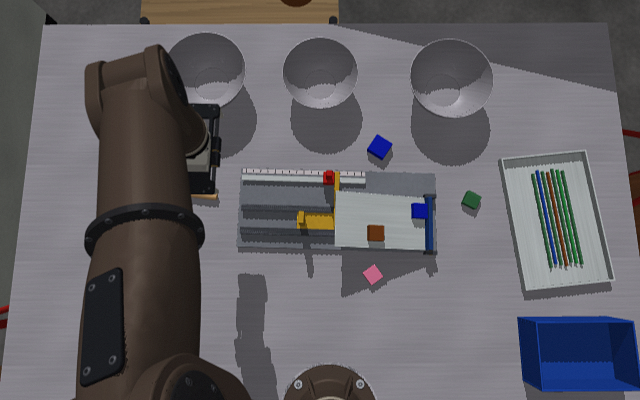

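The crop shows the red rider against the yellow arm, around (290,305). The top view has the blue blank at the stop (420,211), amber in place (376,233), and the bystanders in view (spare, brush and scraper ends) undisturbed. The sled handle reads the same as before the rider moved. I'm handing in.

```bash
python3 -c "
from cell import job_done
print(job_done())"
```

```text
the job is handed in; nothing more can be done
None
```

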